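# Pack the edge-finishing caddy

## Task

Pack the edge-finishing caddy: lay the sanding block, the wax block and the cork block each right side up and flat in the middle of the recess cut to its own length, lengthwise. Leave the pleated pad, the small carton, the thread spool and the rubber roll where they stand.

Things in the scene. Friction and masses are not known exactly. Their poses are not given: they have to be found in the camera images.
- sanding_block: Thin flat sanding block, square-edged, wood with a smooth dark red abrasive top, 62 mm long, 30 mm wide, 11 mm high. Origin: centre of its underside; z up, y along its length, x across its width. At the start it lies flat on a grey work board whose top is 14 mm above the bench.
- wax_block: Wax block, smooth orange-brown bar with rounded edges, 50 mm long, 32 mm wide, 18 mm high. Origin: centre of its underside; z up, y along its length, x across its width. At the start it lies flat on a grey work board whose top is 14 mm above the bench.
- cork_block: Cork block, the smallest thing, rounded, pale brown, 36 mm long, 24 mm wide, 19 mm high. Origin: centre of its underside; z up, y along its length, x across its width. At the start it lies flat on a grey work board whose top is 14 mm above the bench.
- nest_sanding_floor (a point): Fixed wooden nest 90 (x) by 72 mm (y), one of three side by side in a low caddy, in changing order. In its middle a grey-lined recess 74 by 42 mm, the longest: for the sanding block; walls 4 mm high, rim 17 mm above the bench (caddy rim 16 mm). Point: centre of the recess floor, 13 mm above the bench; x along the recess's length, y across, z up.
- nest_wax_floor (a point): Fixed wooden nest 90 (x) by 72 mm (y), one of three side by side in a low caddy, in changing order. In its middle a grey-lined recess 62 by 44 mm, the middle one: for the wax block; walls 4 mm high, rim 17 mm above the bench (caddy rim 16 mm). Point: centre of the recess floor, 13 mm above the bench; x along the recess's length, y across, z up.
- nest_cork_floor (a point): Fixed wooden nest 90 (x) by 72 mm (y), one of three side by side in a low caddy, in changing order. In its middle a grey-lined recess 48 by 36 mm, the shortest: for the cork block; walls 4 mm high, rim 17 mm above the bench (caddy rim 16 mm). Point: centre of the recess floor, 13 mm above the bench; x along the recess's length, y across, z up.
- pleated_pad: Pleated pad, oval with ribbed top, dark red, 62 mm long, 42 mm wide, 15 mm high. Does not belong in the caddy; stays where it is. Origin: centre of its underside; z up, y along its length, x across its width. At the start it lies flat on a grey work board whose top is 14 mm above the bench.
- carton_small: Small closed cardboard carton, 62 mm long, 46 mm wide, 28 mm high. Does not belong in the caddy; stays where it is. Origin: centre of its underside; z up, y along its length, x across its width. At the start it lies flat on a grey work board whose top is 14 mm above the bench.
- thread_spool_2: Spool of orange-brown thread standing upright, 29 mm across, 41 mm high. Does not belong in the caddy; stays where it is. Origin: centre of its underside; stands on a grey work board 14 mm above the bench.
- rubber_roll: Black rolled rubber strip standing upright, 35 mm across, 34 mm high. Does not belong in the caddy; stays where it is. Origin: centre of its underside; stands on a grey work board 14 mm above the bench.
Not all that is in view belongs to the job. What is shaped like the cork_block but turquoise is not meant.

How it is judged:
At the end, for the whole second after the job is handed in: Each block lies flat (0.1 rad), right side up, on the floor of its own recess (within 2.5 mm), within 10 mm of its centre, lengthwise within 0.35 rad, either way round, at rest; pad, carton, spool and rubber roll are upright within 20 mm of where they stood (horizontal distance between sanding_block and nest_sanding_floor below 0.01 m and z of sanding_block in the frame of nest_sanding_floor below 0.0025 m and angle between each of sanding_block, wax_block, cork_block, pleated_pad, carton_small, thread_spool_2, rubber_roll's own z axis and vertical below 0.1 rad and angle between the y axis of sanding_block and the x axis of nest_sanding_floor, either way round below 0.35 rad and linear speed of each of sanding_block, wax_block, cork_block below 0.02 m/s and horizontal distance between wax_block and nest_wax_floor below 0.01 m and z of wax_block in the frame of nest_wax_floor below 0.0025 m and angle between the y axis of wax_block and the x axis of nest_wax_floor, either way round below 0.35 rad and horizontal distance between cork_block and nest_cork_floor below 0.01 m and z of cork_block in the frame of nest_cork_floor below 0.0025 m and angle between the y axis of cork_block and the x axis of nest_cork_floor, either way round below 0.35 rad and distance of each of pleated_pad, carton_small, thread_spool_2, rubber_roll from where it was at the start of the episode below 0.02 m); the robot touches nothing.
It fails at once if the pleated pad was moved from its place (distance of pleated_pad from where it was at the start of the episode above 0.03 m).
It fails at once if the small carton was moved from its place (distance of carton_small from where it was at the start of the episode above 0.03 m).
It fails at once if the thread spool was moved from its place (distance of thread_spool_2 from where it was at the start of the episode above 0.03 m).
It fails at once if the rubber roll was moved from its place (distance of rubber_roll from where it was at the start of the episode above 0.03 m).
It also fails if it takes over 80 s, if anything falls off the work surface, if the arm or the gripper's body presses on something with over 40 N, if the wrist force passes 120 N, or if a joint passes its speed limit or range.

## Robot

A 6-joint arm with a two-finger parallel gripper is mounted at the origin on a cart in front of the work surface, level with it; the furniture and walls round the work are solid. World frame = base frame: x ahead of the robot, y to its left, z up, the work surface at z = 0. Lengths are in m, angles in rad, forces in N, time in s.
With the tool pointing down it reaches from about 0.35 to 0.85 m from the base axis. Payload 8.1 kg.
Tool frame: the origin (TCP) lies at the centre of the arm's flange, where the gripper is bolted on; the fingertips stand 186 mm ahead of it and the grasp point (between the pads) lies 167 mm ahead of it; z points along the fingers, y is the line along which they close (so a half turn about z gives the same grasp; the last joint's range is limited). The gripper opens to 93 mm and grips with 3 to 60 N. Pads are 15 mm wide; open, the fingers measure 128 mm over their backs; the gripper's body (75 mm by 188 mm) begins 65 mm behind the grasp point.
Start: joints at [-1.392, 0.13, 1.488, -0, 1.523, -0.085], TCP at [0.156, -0.579, 0.405] pointing down, gripper open.
Joint ranges: [-2.96, 2.96], [-0.89, 2.26], [0.02, 2.5], [-1.34, 4.48], [0, 2.73], [-2.66, 2.66]. Speed limits (rad/s): [2.39, 2.39, 2.79, 3.14, 3.14, 3.14].

## Interface

Orientations are given as a rotation vector (axis times angle).
In Python, from plant import read_state, read_camera, camera_params, robot gives the robot as it stands.
- The arm moves only by the tool carry_out, never from a script. Its argument "targets" is a list of rows, each an object of numbers: "hand": the opening in per cent of the stroke, from 0 (shut) to 100 (fully open); "x", "y", "z": the shift along the tool's x, y, z in m; "ax", "ay", "az": the turn, a rotation vector about the tool's x, y, z in rad. In form: [{"hand": .., "x": .., "y": .., "z": .., "ax": .., "ay": .., "az": ..}, ...]. A call has 1 to 8 rows; each row is the pose to reach, as a shift and turn from the pose commanded when the call began, along the tool's axes at that moment; what a row does not reach only later rows make up. A row lasts 1/8 s, in which the tool goes at most 62.5 mm and 10.7 degrees, less where a joint would pass 70% of its speed; a pose out of reach is approached as far as the arm can. A call with a gripper value outside its range is refused whole. The fingers move at their own pace and stop on an object; "newtons" is the grip in N (left out, the last holds). Time passes only in rows, so rows that repeat a pose let the fingers close. It gives the time, the measured TCP pose, the force, the opening and the grip force at its end, in the units of the state.
- read_state(): the state, without advancing time (a new reading comes with each control period).
- read_camera(name): name is "scene" or "top" or "wrist"; returns (picture, depth): 420x560x3 uint8, blue, green, red; 420x560 float32, m along the optical axis (not along the pixel's ray), 0 where there is no reading.
- camera_params(name): a dict with "fx", "fy", "cx", "cy" (pixels), "position" and "rotation" of the camera in the world. Camera axes: x right, y up, looking along -z (the intrinsics and any distortion apply to the point x, -y, -z); pixel columns grow to the right and rows downward; lengths in m; the calibration is good to about 2 mm. The wrist camera is an equidistant fisheye: a pixel r from the principal point sees the ray r / f radians off the axis. A picture is of the moment at which its call begins: read the wrist's pose just before it. camera_params takes no time and is no camera call; for the wrist camera it gives the pose at the moment of the call.
- robot.close_job(): hands the job in; it is judged then, once.
The state is a dict: "t": time; "q": joint angles; "dq": joint speeds; "joint_torque": joint torques, N m; "tool_pos": TCP position; "orientation": TCP orientation; "force": force on the tool from outside, world axes, zero at the start; "wrist_torque": the same for the moment, N m; "opening": finger opening in m; "gripper_force": force on a finger pad.
Only numpy, scipy, OpenCV 4.12 (cv2) and the standard library are available. Lean on these libraries where they do the work, as an engineer would, in place of code of your own. Each camera call takes 0.05 s, during which the arm holds its last target. There are 200 camera calls.

## Working session

There is one attempt and no reset: what is moved stays moved. The work goes in short steps, Python scripts to look and compute and a tool call to move; the robot and the scene stay as the last step left them, time stands still between calls to the robot, and variables do not carry over. Pictures are saved under pics/ and viewed, at most 15 in all, crops included, and the job is handed in when it is done.

Besides the shell and the picture viewer there is one more tool, called after "Emit:" as name(argument=value, ...), one argument or row to a line, values as JSON. carry_out: Moves the arm, as the interface text tells. Its arguments: {"type":"object","properties":{"targets":{"type":"array","items":{"type":"object","properties":{"hand":{"type":"number"},"x":{"type":"number"},"y":{"type":"number"},"z":{"type":"number"},"ax":{"type":"number"},"ay":{"type":"number"},"az":{"type":"number"}}}},"newtons":{"type":"number"}},"required":["targets"]}

```bash
ls; mkdir -p pics; python3 - <<'E'
from plant import *
import cv2,numpy as np
for n in ["scene","top"]:
    p,d=read_camera(n); cv2.imwrite(f"pics/{n}0.png",p); np.save(f"{n}_d0.npy",d)
    c=camera_params(n); print(n,c)
s=read_state(); print(s)
E
```

```text
pics
scene {'fx': 401.3393157344252, 'fy': 401.3393157344252, 'cx': 286.11682045775933, 'cy': 208.23289189938913, 'position': array([-0.01853624,  0.42390611,  0.47933423]), 'rotation': array([ 0.53922863, -1.18679052, -2.0437769 ])}
top {'fx': 543.0160420495291, 'fy': 543.0160420495291, 'cx': 274.49182408590207, 'cy': 212.4211237249561, 'position': array([ 0.4287683 , -0.04262711,  1.23947544]), 'rotation': array([ 0.05239527, -0.09584263, -1.54022312])}
{'t': 0.1, 'q': array([-1.39243027e+00,  1.31072568e-01,  1.48910544e+00,  8.30452293e-07,
        1.52297093e+00, -8.53794533e-02]), 'dq': array([ 4.12857376e-06, -9.27933889e-04, -3.70446633e-03, -6.05717191e-04,
       -6.81154991e-04,  1.23971606e-03]), 'joint_torque': array([-6.23159958e-04, -5.61339784e+01, -4.93098557e+01,  7.68932118e-02,
        2.90900655e-02, -6.79544587e-05]), 'tool_pos': array([ 0.15641998, -0.57906195,  0.40383557]), 'orientation': array([-3.11277427e+00, -4.12886251e-01,  1.12259728e-04]), 'force': array([-0.46646436,  0.31766873, -0.09413387]), 'wrist_torque': array([ 0.02062679,  0.08334992, -0.01909239]), 'gripper_force': 0.0, 'opening': 0.09289576794286862}
```

View pics/top0.png

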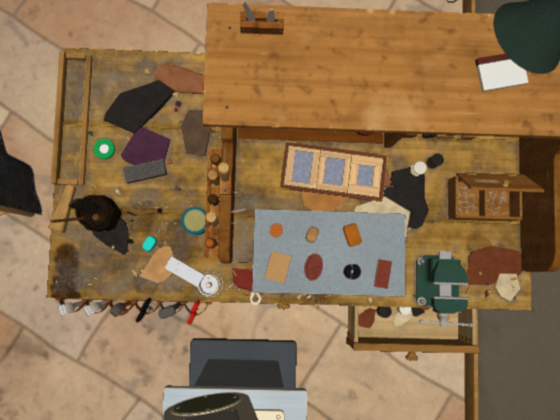

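View pics/scene0.png

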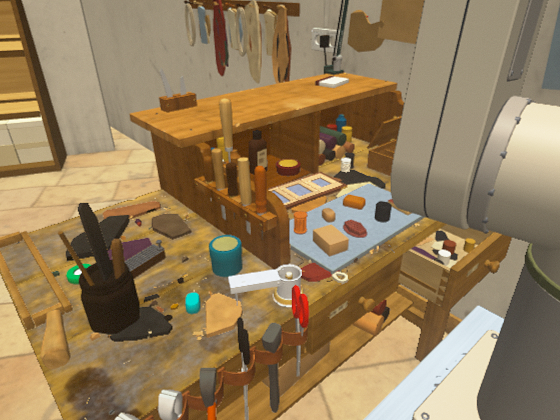

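```bash
cat > h.py <<'E'
from plant import *
import cv2,numpy as np
from scipy.spatial.transform import Rotation as R
def ray(n,u,v,c=None):
    c=c or camera_params(n); x=(u-c['cx'])/c['fx']; y=(v-c['cy'])/c['fy']
    return np.array(c['position']), R.from_rotvec(c['rotation']).apply([x,-y,-1])
def at_z(n,u,v,z,c=None):
    p,d=ray(n,u,v,c); return p+d*(z-p[2])/d[2]
def at_d(n,u,v,dep,c=None):
    p,d=ray(n,u,v,c); return p+d*dep
def crop(src,x0,y0,x1,y1,k,out):
    cv2.imwrite(out,cv2.resize(src[y0:y1,x0:x1],None,fx=k,fy=k,interpolation=cv2.INTER_CUBIC))
E
python3 - <<'E'
from h import *
im=cv2.imread("pics/top0.png"); d=np.load("top_d0.npy")
crop(im,240,135,420,300,4.4 and 3.6,"pics/top_crop.png")
c=camera_params("top")
H=lambda u,v: np.round(at_d("top",u,v,d[v,u],c),3)
for u,v in [(300,170),(300,150),(330,174),(330,245),(260,220),(270,90),(300,128),(380,128),(333,130),(300,136),(380,138),(226,200),(213,160),(213,240),(260,22),(530,30),(430,200),(400,215),(440,280),(480,185),(390,160),(419,168),(435,160),(195,220),(310,200)]: print((u,v),H(u,v))
E
```

```text
(300, 170) [ 0.646 -0.131  0.011]
(300, 150) [ 0.692 -0.13   0.011]
(330, 174) [ 0.638 -0.2    0.014]
(330, 245) [ 0.476 -0.203  0.014]
(260, 220) [ 0.528 -0.043  0.014]
(270, 90) [ 0.767 -0.055  0.207]
(300, 128) [ 0.696 -0.116  0.197]
(380, 128) [ 0.7   -0.272  0.204]
(333, 130) [ 0.695 -0.181  0.196]
(300, 136) [ 0.727 -0.13   0.004]
(380, 138) [ 0.728 -0.316  0.006]
(226, 200) [0.554 0.027 0.156]
(213, 160) [0.63  0.054 0.179]
(213, 240) [0.471 0.045 0.209]
(260, 22) [ 0.89  -0.031  0.238]
(530, 30) [ 0.756 -0.402  0.537]
(430, 200) [ 0.587 -0.434  0.003]
(400, 215) [ 0.548 -0.361  0.017]
(440, 280) [ 0.405 -0.427  0.095]
(480, 185) [ 0.604 -0.497  0.136]
(390, 160) [ 0.678 -0.341  0.   ]
(419, 168) [ 0.653 -0.397  0.042]
(435, 160) [ 0.673 -0.434  0.04 ]
(195, 220) [0.52  0.098 0.058]
(310, 200) [ 0.577 -0.156  0.007]
```

View pics/top_crop.png

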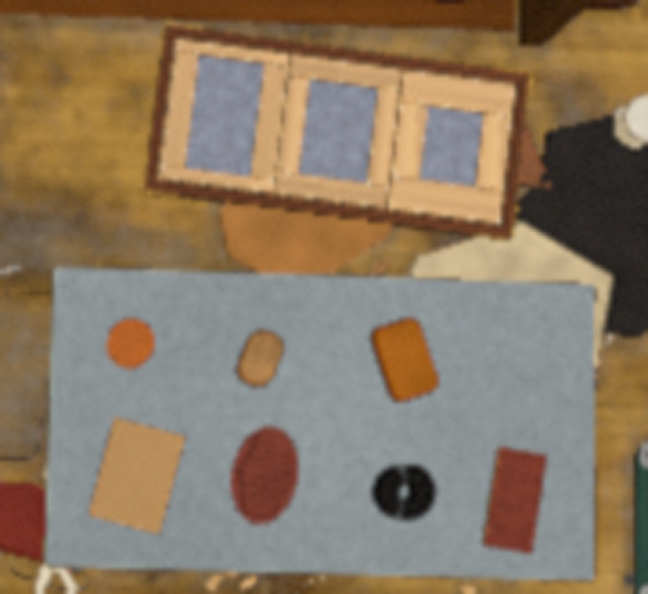

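```bash
python3 - <<'E'
from h import *
im=cv2.imread("pics/top0.png"); c=camera_params("top")
hsv=cv2.cvtColor(cv2.resize(im,None,fx=4,fy=4,interpolation=cv2.INTER_CUBIC),cv2.COLOR_BGR2HSV)
def seg(name,box,z,inv=False):
    x0,y0,x1,y1=[4*b for b in box]; s=hsv[y0:y1,x0:x1,1]
    t,m=cv2.threshold(s,0,255,(cv2.THRESH_BINARY_INV if inv else cv2.THRESH_BINARY)+cv2.THRESH_OTSU)
    cs,_=cv2.findContours(m,cv2.RETR_EXTERNAL,cv2.CHAIN_APPROX_NONE)
    k=max(cs,key=cv2.contourArea)[:,0,:]
    w=np.array([at_z("top",(a+x0+.5)/4-.5,(b+y0+.5)/4-.5,z,c)[:2] for a,b in k],np.float32)*1000
    (cx,cy),(a,b),_=cv2.minAreaRect(w); p=cv2.boxPoints(cv2.minAreaRect(w))
    e=max([p[1]-p[0],p[2]-p[1]],key=np.linalg.norm); e=e*np.sign(e[0])
    print(name,"ctr %.1f %.1f size %.1f %.1f yaw %.1f"%(cx,cy,max(a,b),min(a,b),np.degrees(np.arctan2(e[1],e[0]))))
B=lambda *a:[int(a[0]/3.6+240),int(a[1]/3.6+135),int(a[2]/3.6+240),int(a[3]/3.6+135)]
seg("sand",B(475,435,560,560),.025); seg("wax",B(355,305,455,415),.032); seg("cork",B(225,315,300,400),.033)
seg("pad",B(220,415,310,535),.029); seg("carton",B(80,405,195,545),.042);seg("spool",B(95,305,165,380),.055)
seg("rsand",B(175,45,275,190),.013,1);seg("rwax",B(292,65,388,195),.013,1);seg("rcork",B(410,97,495,197),.013,1)
E
```

```text
sand ctr 415.0 -320.1 size 61.1 30.7 yaw -8.2
wax ctr 499.9 -249.3 size 47.4 31.6 yaw 20.1
cork ctr 497.9 -159.2 size 34.7 23.4 yaw -22.3
pad ctr 425.9 -163.8 size 58.9 39.4 yaw -14.2
carton ctr 423.7 -84.3 size 61.6 45.2 yaw -13.4
spool ctr 503.9 -77.8 size 29.4 27.8 yaw -43.4
rsand ctr 652.9 -134.9 size 74.6 43.3 yaw -5.7
rwax ctr 645.6 -207.8 size 62.7 45.0 yaw -5.6
rcork ctr 638.1 -280.2 size 48.5 36.4 yaw -6.0
```

```bash
python3 - <<'E'
from h import *
d=np.load("top_d0.npy"); c=camera_params("top"); D={}
v,u=np.mgrid[0:420,0:560]
x=(u-c['cx'])/c['fx'];y=(v-c['cy'])/c['fy']
W=R.from_rotvec(c['rotation']).apply((np.stack([x,-y,-np.ones_like(x)],-1)*d[...,None]).reshape(-1,3))+c['position']
ok=(d.ravel()>0); W=W[ok]
def grid(xs,ys,s):
    for a in xs[::-1]:
        print("%.2f"%a,*["%3.0f"%(1000*max(W[(abs(W[:,0]-a)<s/2)&(abs(W[:,1]-b)<s/2),2],default=-.001)) for b in ys])
print("vise; cols y=-.33..-.47"); grid(np.arange(.30,.60,.02),np.arange(-.33,-.48,-.01),.02)
print("shelf"); grid(np.arange(.66,.76,.01),np.arange(.08,-.44,-.04),.03)
E
```

```text
vise; cols y=-.33..-.47
0.58  14  15  16  16  15  14  14  14  13  13  11   5   4   5  57
0.56  16  17  17  16  15  15  15  13  13  11  10   8   8   5  59
0.54  19  18  18  21  21  17  14  13  12  12   8   6   5   5  58
0.52  19  21  21  19  19  17  12  12  14  14   5   5   5   5   3
0.50  19  22  22  19  19  15   5   7   7   6   4   4   5   6   6
0.48  21  21  19  21  21  15   8   8   6   6   5   5   6   6   4
0.46  18  19  19  18  18  16   4  15  18  21  70  72  72  72  72
0.44  31  31  19  19  18  17   5  19  91  96  96  95  96  96  96
0.42  31  31  20  20  20  16   6  21 100 100  99  99  98  99  99
0.40  31  29  19  18  18  17   6  19 101 101 100 100  99  99  99
0.38  29  26  17  20  20  15   6  15  90 100 100  95  99  99  97
0.36  16  18  18  16  14  12  12  20 100 100 100 100 100  99  99
0.34   4   3   4   4   5   5   6  13  97  97  96 100 100  96  96
0.32 -132 -109 -108 -107 -107 -108 -111  31  36  39  56  62  62  61  65
0.30 -132 -112 -109 -106 -106 -133 -133  26  26  23  49  59  59  58  50
shelf
0.75 212 211 212 212 212 211 213 213 212 212 212 520 552
0.74 212 213 211 212 212 212 213 213 212 212 212 520 550
0.73 211 213 212 211 212 212 213 212 212 212 212 520 543
0.72 212 213 212 214 212 212 211 212 212 212 212 517 533
0.71 212 212 212 214 212 212 211 213 213 211 212 213 524
0.70 212 211 211 214 212 212 211 213 213 211 212 212 517
0.69 210 211 211 210 210 212 211 213 213 210 212 212 211
0.68 208 207 203 204 206 201 207 208 205 207 208 207 205
0.67 130 189   6   7  19  21  23  22  23  23  22  10  46
0.66 132 184   6   7  21  21  23  21  25  22  22  13  46
```

Candidates: wax = orange bar (352,235), not the spool (276,230). Sanding block = smooth red bar (383,274), not the ribbed pad (313,267) or the red scrap (242,279). Cork = small brown (312,234), not the turquoise one (149,243) or the carton (278,267). The close crop confirms all three.

```bash
cat >> h.py <<'E'
def pose(tip,yaw,tilt):
    a,t=np.radians(yaw),np.radians(tilt); e=np.array([np.cos(a),np.sin(a),0]); k=np.array([0,0,1.])
    z=np.sin(t)*e-np.cos(t)*k; y=np.array([np.sin(a),-np.cos(a),0]); x=np.cross(y,z)
    r=R.from_matrix(np.c_[x,y,z]); return np.array(tip)-.186*z, r
def delta(tip,yaw,tilt,p=None,r=None):
    if p is None: s=read_state(); p,r=s['tool_pos'],R.from_rotvec(s['orientation'])
    P,Q=pose(tip,yaw,tilt)
    d=r.inv().apply(P-p); w=(r.inv()*Q).as_rotvec()
    print(dict(zip("x y z ax ay az".split(),np.round([*d,*w],4).tolist())),"deg",round(np.degrees(np.linalg.norm(w)),1),"tcp",P.round(3))
    return P,Q
E
python3 - <<'E'
from h import *
a=delta([.500,-.249,.12],20,12)
delta([.500,-.249,.021],20,12,*a)
E
```

```text
{'x': 0.3792, 'y': -0.2256, 'z': 0.1023, 'ax': 0.0074, 'ay': 0.2091, 'az': -0.0852} deg 12.9 tcp [ 0.464 -0.262  0.302]
{'x': -0.0206, 'y': -0.0, 'z': 0.0968, 'ax': 0.0, 'ay': 0.0, 'az': 0.0} deg 0.0 tcp [ 0.464 -0.262  0.203]
```

Emit:
carry_out(
  targets=[
    {"hand": 60, "x": 0.379, "y": -0.2256, "z": 0.102, "ax": 0.007, "ay": 0.209, "az": -0.085},
    {"hand": 60, "x": 0.379, "y": -0.2256, "z": 0.102, "ax": 0.007, "ay": 0.209, "az": -0.085},
    {"hand": 60, "x": 0.379, "y": -0.2256, "z": 0.102, "ax": 0.007, "ay": 0.209, "az": -0.085},
    {"hand": 60, "x": 0.379, "y": -0.2256, "z": 0.102, "ax": 0.007, "ay": 0.209, "az": -0.085},
    {"hand": 60, "x": 0.379, "y": -0.2256, "z": 0.102, "ax": 0.007, "ay": 0.209, "az": -0.085},
    {"hand": 60, "x": 0.379, "y": -0.2256, "z": 0.102, "ax": 0.007, "ay": 0.209, "az": -0.085},
    {"hand": 60, "x": 0.379, "y": -0.2256, "z": 0.102, "ax": 0.007, "ay": 0.209, "az": -0.085},
    {"hand": 60, "x": 0.379, "y": -0.2256, "z": 0.102, "ax": 0.007, "ay": 0.209, "az": -0.085},
  ],
)

```text
t: 1.1
tool_pos: [0.4648, -0.2595, 0.3012]
orientation: [-3.04, -0.542, -0.317]
force: [-0.9, 0.3, 0.1]
opening: 0.0558
gripper_force: 0.0
```

```bash
python3 - <<'E'
from h import *
s=read_state(); c=camera_params("wrist"); p,d=read_camera("wrist"); cv2.imwrite("pics/w1.png",p); np.save("w1d.npy",d)
print(s['tool_pos'],s['q'].round(2)); print(c)
a=delta([.500,-.249,.12],20,12)
delta([.500,-.249,.021],20,12)
E
```

```text
[ 0.46476839 -0.25954217  0.30118008] [-0.67 -0.04  1.87  0.19  1.21  0.49]
{'fx': 325.19226210127806, 'fy': 325.19226210127806, 'cx': 275.930513256482, 'cy': 210.98504936416867, 'position': array([ 0.53481085, -0.23414269,  0.29657123]), 'rotation': array([-0.05063715,  0.03636738, -1.2159881 ])}
{'x': -0.0018, 'y': 0.0019, 'z': -0.0011, 'ax': -0.0012, 'ay': 0.001, 'az': 0.0031} deg 0.2 tcp [ 0.464 -0.262  0.302]
{'x': -0.0223, 'y': 0.0019, 'z': 0.0958, 'ax': -0.0012, 'ay': 0.001, 'az': 0.0031} deg 0.2 tcp [ 0.464 -0.262  0.203]
```

View pics/w1.png

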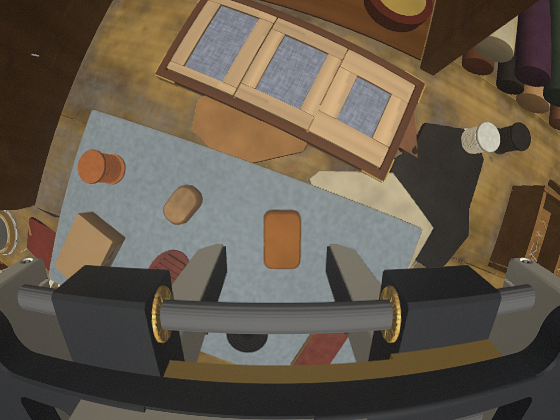

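```bash
cat >> h.py <<'E'
def wz(u,v,z,c=None):
    c=c or camera_params("wrist"); q=np.array([(u-c['cx'])/c['fx'],(v-c['cy'])/c['fy']]); th=np.linalg.norm(q); q=q/th*np.sin(th)
    d=R.from_rotvec(c['rotation']).apply([q[0],-q[1],-np.cos(th)]); p=np.array(c['position']); return (p+d*(z-p[2])/d[2]).round(4)[:2]
E
python3 - <<'E'
from h import *
for n,u,v,z in [("wax",282,238.5,.032),("cork",183,203,.033),("rs",222,43,.013),("rw",288,71,.013),("rc",364.5,106,.013)]: print(n,wz(u,v,z))
for k in (.05,.022): delta([.500,-.249,k],20,20)
E
```

```text
wax [ 0.5008 -0.2521]
cork [ 0.4998 -0.1646]
rs [ 0.6501 -0.1377]
rw [ 0.6426 -0.2061]
rc [ 0.6372 -0.2825]
{'x': -0.0422, 'y': 0.0018, 'z': 0.0693, 'ax': -0.0014, 'ay': 0.1407, 'az': 0.003} deg 8.1 tcp [ 0.44  -0.271  0.225]
{'x': -0.048, 'y': 0.0018, 'z': 0.0967, 'ax': -0.0014, 'ay': 0.1407, 'az': 0.003} deg 8.1 tcp [ 0.44  -0.271  0.197]
```

Emit:
carry_out(
  targets=[
    {"hand": 60, "x": -0.042, "y": 0.002, "z": 0.069, "ax": -0.001, "ay": 0.141, "az": 0.003},
    {"hand": 60, "x": -0.042, "y": 0.002, "z": 0.069, "ax": -0.001, "ay": 0.141, "az": 0.003},
    {"hand": 60, "x": -0.048, "y": 0.002, "z": 0.0967, "ax": -0.001, "ay": 0.141, "az": 0.003},
    {"hand": 60, "x": -0.048, "y": 0.002, "z": 0.0967, "ax": -0.001, "ay": 0.141, "az": 0.003},
    {"hand": 20, "x": -0.048, "y": 0.002, "z": 0.0967, "ax": -0.001, "ay": 0.141, "az": 0.003},
    {"hand": 20, "x": -0.048, "y": 0.002, "z": 0.0967, "ax": -0.001, "ay": 0.141, "az": 0.003},
    {"hand": 20, "x": -0.048, "y": 0.002, "z": 0.0967, "ax": -0.001, "ay": 0.141, "az": 0.003},
    {"hand": 20, "x": -0.048, "y": 0.002, "z": 0.0967, "ax": -0.001, "ay": 0.141, "az": 0.003},
  ],
  newtons=15,
)

```text
t: 2.15
tool_pos: [0.4395, -0.2743, 0.1995]
orientation: [-2.993, -0.524, -0.532]
force: [-3.0, 0.3, 7.0]
opening: 0.0318
gripper_force: 15.0
```

```bash
python3 - <<'E'
from h import *
s=read_state(); r=R.from_rotvec(s['orientation']); print("tip",s['tool_pos']+r.apply([0,0,.186]),s['opening'],s['force'])
delta([.500,-.249,.08],20,20)
delta([.644,-.207,.08],-5.8,20)
delta([.644,-.207,.023],-5.8,20)
E
```

```text
tip [ 0.49991321 -0.25321088  0.02481572] 0.03179334829762178 [-3.03558598  0.28576162  7.00883626]
{'x': 0.0207, 'y': -0.0029, 'z': -0.0513, 'ax': 0.0046, 'ay': -0.0019, 'az': -0.0017} deg 0.3 tcp [ 0.44  -0.271  0.255]
{'x': 0.1672, 'y': -0.0213, 'z': 0.0022, 'ax': -0.1498, 'ay': -0.0027, 'az': 0.4213} deg 25.6 tcp [ 0.581 -0.201  0.255]
{'x': 0.1476, 'y': -0.0215, 'z': 0.0558, 'ax': -0.1498, 'ay': -0.0027, 'az': 0.4213} deg 25.6 tcp [ 0.581 -0.201  0.198]
```

Emit:
carry_out(
  targets=[
    {"hand": 20, "x": 0.02, "y": 0, "z": -0.055},
    {"hand": 20, "x": 0.02, "y": 0, "z": -0.055},
    {"hand": 20, "x": 0.02, "y": 0, "z": -0.055},
  ],
)

```text
schema error: expected keys hand, x, y, z, ax, ay, az
```

```bash
python3 - <<'E'
from h import *
s=read_state(); r=R.from_rotvec(s['orientation']); print("tip",s['tool_pos']+r.apply([0,0,.186]),s['opening'],s['force'])
p,d=read_camera("wrist"); cv2.imwrite("pics/w2.png",p)
delta([.500,-.249,.08],20,20)
delta([.644,-.207,.08],-5.8,20)
delta([.644,-.207,.023],-5.8,20)
E
```

```text
tip [ 0.49991321 -0.25321088  0.02481572] 0.03179334829762178 [-3.03558598  0.28576162  7.00883626]
{'x': 0.0207, 'y': -0.0029, 'z': -0.0513, 'ax': 0.0046, 'ay': -0.0019, 'az': -0.0017} deg 0.3 tcp [ 0.44  -0.271  0.255]
{'x': 0.1672, 'y': -0.0213, 'z': 0.0023, 'ax': -0.1499, 'ay': -0.0027, 'az': 0.4213} deg 25.6 tcp [ 0.581 -0.201  0.255]
{'x': 0.1476, 'y': -0.0215, 'z': 0.0558, 'ax': -0.1499, 'ay': -0.0027, 'az': 0.4213} deg 25.6 tcp [ 0.581 -0.201  0.198]
```

View pics/w2.png

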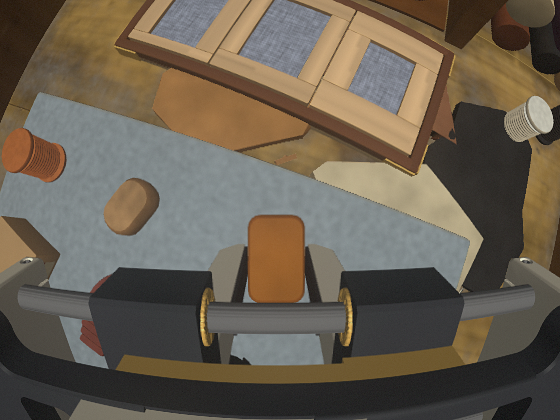

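Emit:
carry_out(
  targets=[
    {"hand": 20, "x": 0.02, "y": 0, "z": -0.055, "ax": 0, "ay": 0, "az": 0},
    {"hand": 20, "x": 0.02, "y": 0, "z": -0.055, "ax": 0, "ay": 0, "az": 0},
    {"hand": 20, "x": 0.02, "y": 0, "z": -0.055, "ax": 0, "ay": 0, "az": 0},
  ],
)

```text
t: 2.58
tool_pos: [0.4389, -0.2737, 0.257]
orientation: [-2.993, -0.524, -0.53]
force: [-0.3, 0.6, 0.0]
opening: 0.0318
gripper_force: 15.0
```

```bash
python3 - <<'E'
from h import *
s=read_state(); r=R.from_rotvec(s['orientation']); print("tip",s['tool_pos']+r.apply([0,0,.186]),s['opening'],s['force'])
delta([.500,-.249,.08],20,20)
delta([.644,-.207,.08],-5.8,20)
delta([.644,-.207,.025],-5.8,20)
E
```

```text
tip [ 0.49910343 -0.25254259  0.08227946] 0.03179270786402978 [-0.30278359  0.59663146  0.03274861]
{'x': 0.0013, 'y': -0.0024, 'z': 0.0028, 'ax': 0.0036, 'ay': -0.0011, 'az': -0.0018} deg 0.2 tcp [ 0.44  -0.271  0.255]
{'x': 0.1479, 'y': -0.0207, 'z': 0.0563, 'ax': -0.1507, 'ay': -0.0017, 'az': 0.4212} deg 25.6 tcp [ 0.581 -0.201  0.255]
{'x': 0.129, 'y': -0.0209, 'z': 0.108, 'ax': -0.1507, 'ay': -0.0017, 'az': 0.4212} deg 25.6 tcp [ 0.581 -0.201  0.2  ]
```

Emit:
carry_out(
  targets=[
    {"hand": 20, "x": 0.148, "y": -0.021, "z": 0.056, "ax": -0.151, "ay": -0.002, "az": 0.421},
    {"hand": 20, "x": 0.148, "y": -0.021, "z": 0.056, "ax": -0.151, "ay": -0.002, "az": 0.421},
    {"hand": 20, "x": 0.148, "y": -0.021, "z": 0.056, "ax": -0.151, "ay": -0.002, "az": 0.421},
    {"hand": 20, "x": 0.148, "y": -0.021, "z": 0.056, "ax": -0.151, "ay": -0.002, "az": 0.421},
    {"hand": 20, "x": 0.148, "y": -0.021, "z": 0.056, "ax": -0.151, "ay": -0.002, "az": 0.421},
  ],
)

```text
t: 3.2
tool_pos: [0.58, -0.1997, 0.2528]
orientation: [3.075, -0.152, 0.536]
force: [-0.6, 0.8, -0.6]
opening: 0.0316
gripper_force: 15.0
```

```bash
cat >> h.py <<'E'
def tip():
    s=read_state(); r=R.from_rotvec(s['orientation']); print("t",s['t'],"tip",(s['tool_pos']+r.apply([0,0,.186])).round(4),"op",round(s['opening'],4),"F",s['force'].round(1),"q",s['q'].round(2))
E
python3 - <<'E'
from h import *
tip()
p,d=read_camera("wrist"); cv2.imwrite("pics/w3.png",p)
delta([.644,-.207,.08],-5.8,20)
delta([.644,-.207,.0245],-5.8,20)
for n,u,v,z in [("rs",222,43,.013)]: print(n,wz(u,v,z))
E
```

```text
t 3.2 tip [ 0.6426 -0.2057  0.0778] op 0.0316 F [-0.6  0.8 -0.6] q [-0.45  0.14  1.79  0.15  0.9   1.14]
{'x': 0.0016, 'y': 0.0001, 'z': -0.0011, 'ax': -0.0011, 'ay': 0.0037, 'az': 0.001} deg 0.2 tcp [ 0.581 -0.201  0.255]
{'x': -0.0172, 'y': 0.0001, 'z': 0.0511, 'ax': -0.0011, 'ay': 0.0037, 'az': 0.001} deg 0.2 tcp [ 0.581 -0.201  0.199]
rs [ 0.8259 -0.1775]
```

View pics/w3.png

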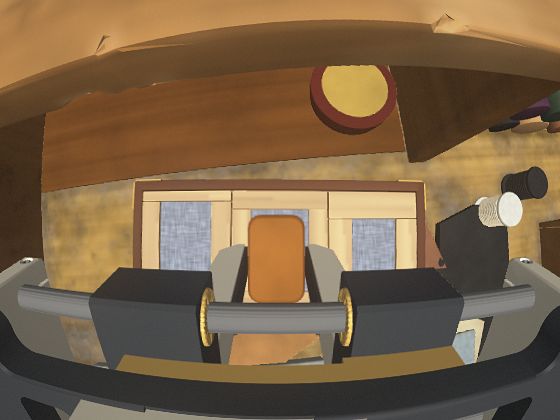

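```bash
python3 - <<'E'
from h import *
for n,u,v,z in [("end",271,209,.013),("div1",231,215,.017),("div2",328.5,215,.017),("sL",159,200,.013),("sR",213,202,.013),("sB",159,270,.013),("cL",352,219,.013),("cR",397,219,.013)]: print(n,wz(u,v,z))
E
```

```text
end [ 0.675  -0.2067]
div1 [ 0.6731 -0.1764]
div2 [ 0.6659 -0.2493]
sL [ 0.691  -0.1185]
sR [ 0.6848 -0.1627]
sB [ 0.6356 -0.1137]
cL [ 0.6612 -0.2681]
cR [ 0.6573 -0.3054]
```

Emit:
carry_out(
  targets=[
    {"hand": 20, "x": -0.017, "y": 0.0017, "z": 0.051, "ax": -0.001, "ay": 0.003, "az": 0.001},
    {"hand": 20, "x": -0.017, "y": 0.0017, "z": 0.051, "ax": -0.001, "ay": 0.003, "az": 0.001},
    {"hand": 20, "x": -0.017, "y": 0.0017, "z": 0.051, "ax": -0.001, "ay": 0.003, "az": 0.001},
  ],
)

```text
t: 3.62
tool_pos: [0.581, -0.203, 0.2011]
orientation: [3.072, -0.159, 0.543]
force: [0.2, 0.1, -0.2]
opening: 0.032
gripper_force: 15.0
```

```bash
python3 - <<'E'
from h import *
tip()
E
```

```text
t 3.625 tip [ 0.6445 -0.2096  0.0264] op 0.032 F [ 0.2  0.1 -0.2] q [-0.46  0.22  1.81  0.17  0.79  1.12]
```

Emit:
carry_out(
  targets=[
    {"hand": 20, "x": -0.001, "y": 0, "z": 0.002, "ax": 0, "ay": 0, "az": 0},
    {"hand": 20, "x": -0.001, "y": 0, "z": 0.002, "ax": 0, "ay": 0, "az": 0},
    {"hand": 55, "x": -0.001, "y": 0, "z": 0.002, "ax": 0, "ay": 0, "az": 0},
    {"hand": 55, "x": -0.001, "y": 0, "z": 0.002, "ax": 0, "ay": 0, "az": 0},
    {"hand": 55, "x": -0.001, "y": 0, "z": 0.002, "ax": 0, "ay": 0, "az": 0},
    {"hand": 55, "x": 0.025, "y": 0, "z": -0.058, "ax": 0, "ay": 0, "az": 0},
    {"hand": 55, "x": 0.025, "y": 0, "z": -0.058, "ax": 0, "ay": 0, "az": 0},
  ],
)

```text
t: 4.5
tool_pos: [0.5879, -0.2037, 0.2706]
orientation: [3.065, -0.157, 0.56]
force: [-0.5, -0.5, 1.1]
opening: 0.0509
gripper_force: 0.0
```

```bash
python3 - <<'E'
from h import *
tip()
p,d=read_camera("wrist"); cv2.imwrite("pics/w4.png",p)
delta([.499,-.162,.085],-22,20)
delta([.499,-.162,.0255],-22,20)
E
```

```text
t 4.5 tip [ 0.6533 -0.2111  0.0966] op 0.0509 F [-0.5 -0.5  1.1] q [-0.45  0.13  1.76  0.15  0.91  1.15]
{'x': -0.1462, 'y': -0.0497, 'z': -0.0457, 'ax': -0.0948, 'ay': -0.0095, 'az': 0.2648} deg 16.1 tcp [ 0.44  -0.138  0.26 ]
{'x': -0.1671, 'y': -0.0499, 'z': 0.01, 'ax': -0.0948, 'ay': -0.0095, 'az': 0.2648} deg 16.1 tcp [ 0.44  -0.138  0.2  ]
```

View pics/w4.png

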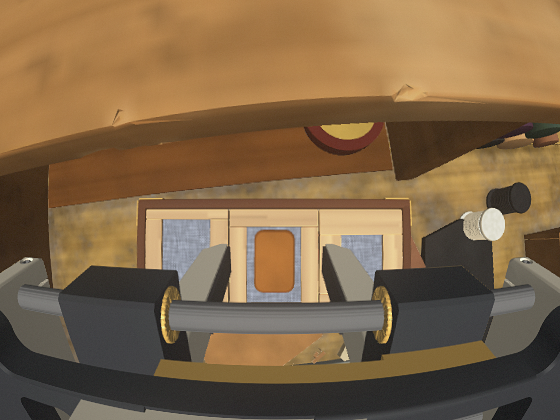

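Emit:
carry_out(
  targets=[
    {"hand": 55, "x": -0.146, "y": -0.05, "z": -0.046, "ax": -0.095, "ay": -0.009, "az": 0.265},
    {"hand": 55, "x": -0.146, "y": -0.05, "z": -0.046, "ax": -0.095, "ay": -0.009, "az": 0.265},
    {"hand": 55, "x": -0.146, "y": -0.05, "z": -0.046, "ax": -0.095, "ay": -0.009, "az": 0.265},
    {"hand": 55, "x": -0.146, "y": -0.05, "z": -0.046, "ax": -0.095, "ay": -0.009, "az": 0.265},
    {"hand": 55, "x": -0.146, "y": -0.05, "z": -0.046, "ax": -0.095, "ay": -0.009, "az": 0.265},
  ],
)

```text
t: 5.18
tool_pos: [0.4388, -0.1373, 0.2571]
orientation: [2.977, -0.579, 0.516]
force: [0.4, 0.0, 0.3]
opening: 0.0512
gripper_force: 0.0
```

```bash
python3 - <<'E'
from h import *
tip()
p,d=read_camera("wrist"); cv2.imwrite("pics/w5.png",p)
delta([.499,-.162,.085],-22,20)
delta([.499,-.162,.0255],-22,20)
E
```

```text
t 5.175 tip [ 0.4968 -0.1607  0.082 ] op 0.0512 F [0.4 0.  0.3] q [-0.42 -0.31  2.2   0.02  0.91  1.53]
{'x': 0.0018, 'y': 0.0003, 'z': -0.0019, 'ax': -0.0002, 'ay': 0.0058, 'az': -0.0004} deg 0.3 tcp [ 0.44  -0.138  0.26 ]
{'x': -0.0182, 'y': 0.0003, 'z': 0.0541, 'ax': -0.0002, 'ay': 0.0058, 'az': -0.0004} deg 0.3 tcp [ 0.44  -0.138  0.2  ]
```

View pics/w5.png

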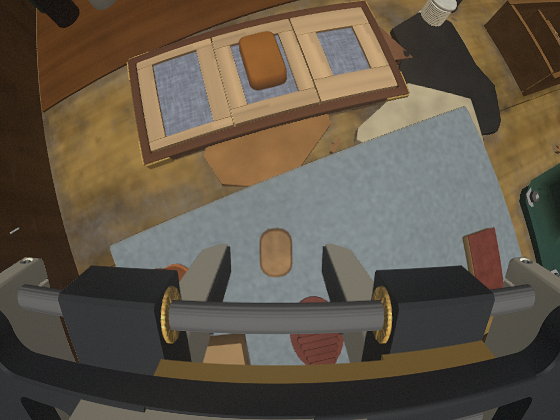

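Emit:
carry_out(
  targets=[
    {"hand": 55, "x": -0.018, "y": 0, "z": 0.054, "ax": 0, "ay": 0.005, "az": 0},
    {"hand": 55, "x": -0.018, "y": 0, "z": 0.054, "ax": 0, "ay": 0.005, "az": 0},
    {"hand": 55, "x": -0.018, "y": 0, "z": 0.054, "ax": 0, "ay": 0.005, "az": 0},
    {"hand": 10, "x": -0.018, "y": 0, "z": 0.054, "ax": 0, "ay": 0.005, "az": 0},
    {"hand": 10, "x": -0.018, "y": 0, "z": 0.054, "ax": 0, "ay": 0.005, "az": 0},
    {"hand": 10, "x": -0.018, "y": 0, "z": 0.054, "ax": 0, "ay": 0.005, "az": 0},
    {"hand": 10, "x": -0.018, "y": 0, "z": 0.054, "ax": 0, "ay": 0.005, "az": 0},
  ],
)

```text
t: 6.1
tool_pos: [0.4399, -0.1377, 0.201]
orientation: [2.975, -0.579, 0.524]
force: [-2.2, 0.0, 4.7]
opening: 0.0229
gripper_force: 15.0
```

```bash
python3 - <<'E'
from h import *
c=camera_params("wrist"); tip()
delta([.499,-.162,.09],-22,20)
E
```

```text
t 6.1 tip [ 0.4989 -0.1615  0.0262] op 0.0229 F [-2.2  0.   4.7] q [-0.42 -0.21  2.24  0.02  0.77  1.52]
{'x': 0.0221, 'y': 0.0004, 'z': -0.0599, 'ax': -0.0002, 'ay': 0.0002, 'az': -0.0003} deg 0.0 tcp [ 0.44  -0.138  0.265]
```

```bash
python3 - <<'E'
from h import *
delta([.6375,-.281,.09],-5.8,20)
E
```

```text
{'x': 0.1871, 'y': 0.0765, 'z': 0.0001, 'ax': 0.0965, 'ay': 0.0001, 'az': -0.266} deg 16.2 tcp [ 0.574 -0.275  0.265]
```

Emit:
carry_out(
  targets=[
    {"hand": 10, "x": 0.022, "y": 0, "z": -0.06, "ax": 0, "ay": 0, "az": 0},
    {"hand": 10, "x": 0.022, "y": 0, "z": -0.06, "ax": 0, "ay": 0, "az": 0},
    {"hand": 10, "x": 0.187, "y": 0.0765, "z": 0, "ax": 0.0965, "ay": 0, "az": -0.266},
    {"hand": 10, "x": 0.187, "y": 0.0765, "z": 0, "ax": 0.0965, "ay": 0, "az": -0.266},
    {"hand": 10, "x": 0.187, "y": 0.0765, "z": 0, "ax": 0.0965, "ay": 0, "az": -0.266},
    {"hand": 10, "x": 0.187, "y": 0.0765, "z": 0, "ax": 0.0965, "ay": 0, "az": -0.266},
    {"hand": 10, "x": 0.187, "y": 0.0765, "z": 0, "ax": 0.0965, "ay": 0, "az": -0.266},
    {"hand": 10, "x": 0.187, "y": 0.0765, "z": 0, "ax": 0.0965, "ay": 0, "az": -0.266},
  ],
)

```text
t: 7.1
tool_pos: [0.5731, -0.2733, 0.2635]
orientation: [3.075, -0.155, 0.538]
force: [-0.7, -0.7, 0.0]
opening: 0.0228
gripper_force: 15.0
```

```bash
python3 - <<'E'
from h import *
tip()
p,d=read_camera("wrist"); cv2.imwrite("pics/w6.png",p)
delta([.6375,-.281,.025],-5.8,20)
E
```

```text
t 7.1 tip [ 0.636  -0.2795  0.0885] op 0.0228 F [-0.7 -0.7  0. ] q [-0.57  0.19  1.71  0.19  0.94  1.01]
{'x': -0.0207, 'y': 0.0012, 'z': 0.0606, 'ax': -0.001, 'ay': 0.0019, 'az': 0.0004} deg 0.1 tcp [ 0.574 -0.275  0.2  ]
```

View pics/w6.png

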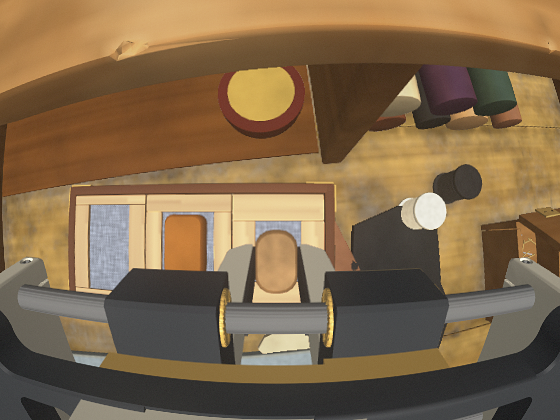

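Emit:
carry_out(
  targets=[
    {"hand": 10, "x": -0.0207, "y": 0.0012, "z": 0.06, "ax": -0.001, "ay": 0.002, "az": 0},
    {"hand": 10, "x": -0.0207, "y": 0.0012, "z": 0.06, "ax": -0.001, "ay": 0.002, "az": 0},
    {"hand": 10, "x": -0.0207, "y": 0.0012, "z": 0.06, "ax": -0.001, "ay": 0.002, "az": 0},
    {"hand": 10, "x": -0.0207, "y": 0.0012, "z": 0.06, "ax": -0.001, "ay": 0.002, "az": 0},
  ],
)

```text
t: 7.65
tool_pos: [0.5754, -0.2758, 0.2029]
orientation: [3.07, -0.155, 0.546]
force: [-0.3, -0.3, -0.2]
opening: 0.0232
gripper_force: 15.0
```

```bash
python3 - <<'E'
from h import *
tip()
delta([.6375,-.281,.0256],-5.8,20)
E
```

```text
t 7.65 tip [ 0.6392 -0.2826  0.0284] op 0.0232 F [-0.3 -0.3 -0.2] q [-0.57  0.27  1.74  0.21  0.83  0.98]
{'x': -0.0021, 'y': -0.0012, 'z': 0.0019, 'ax': 0.0017, 'ay': -0.0032, 'az': 0.0005} deg 0.2 tcp [ 0.574 -0.275  0.2  ]
```

Emit:
carry_out(
  targets=[
    {"hand": 10, "x": -0.002, "y": -0.001, "z": 0.002, "ax": 0, "ay": 0, "az": 0},
    {"hand": 10, "x": -0.002, "y": -0.001, "z": 0.002, "ax": 0, "ay": 0, "az": 0},
    {"hand": 50, "x": -0.002, "y": -0.001, "z": 0.002, "ax": 0, "ay": 0, "az": 0},
    {"hand": 50, "x": -0.002, "y": -0.001, "z": 0.002, "ax": 0, "ay": 0, "az": 0},
    {"hand": 50, "x": -0.002, "y": -0.001, "z": 0.002, "ax": 0, "ay": 0, "az": 0},
    {"hand": 50, "x": 0.025, "y": 0, "z": -0.062, "ax": 0, "ay": 0, "az": 0},
    {"hand": 50, "x": 0.025, "y": 0, "z": -0.062, "ax": 0, "ay": 0, "az": 0},
  ],
)

```text
t: 8.52
tool_pos: [0.5791, -0.2772, 0.2733]
orientation: [3.065, -0.155, 0.555]
force: [0.2, -0.1, 0.3]
opening: 0.0464
gripper_force: 0.0
```

```bash
python3 - <<'E'
from h import *
tip()
p,d=read_camera("wrist"); cv2.imwrite("pics/w7.png",p)
delta([.415,-.322,.10],-8,0)
delta([.415,-.322,.020],-8,0)
E
```

```text
t 8.525 tip [ 0.6439 -0.2847  0.0992] op 0.0464 F [ 0.2 -0.1  0.3] q [-0.57  0.19  1.69  0.19  0.94  1.01]
{'x': -0.1434, 'y': 0.0615, 'z': -0.068, 'ax': -0.003, 'ay': -0.3565, 'az': 0.0381} deg 20.5 tcp [ 0.415 -0.322  0.286]
{'x': -0.1713, 'y': 0.0612, 'z': 0.0069, 'ax': -0.003, 'ay': -0.3565, 'az': 0.0381} deg 20.5 tcp [ 0.415 -0.322  0.206]
```

View pics/w7.png

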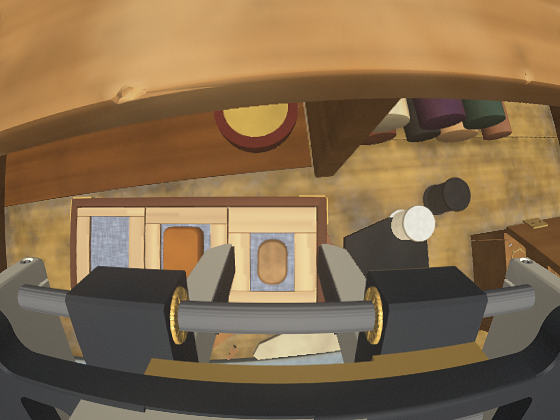

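Emit:
carry_out(
  targets=[
    {"hand": 50, "x": -0.143, "y": 0.0555, "z": -0.068, "ax": -0.003, "ay": -0.3565, "az": 0.038},
    {"hand": 50, "x": -0.143, "y": 0.0555, "z": -0.068, "ax": -0.003, "ay": -0.3565, "az": 0.038},
    {"hand": 50, "x": -0.143, "y": 0.0555, "z": -0.068, "ax": -0.003, "ay": -0.3565, "az": 0.038},
    {"hand": 50, "x": -0.143, "y": 0.0555, "z": -0.068, "ax": -0.003, "ay": -0.3565, "az": 0.038},
    {"hand": 50, "x": -0.143, "y": 0.0555, "z": -0.068, "ax": -0.003, "ay": -0.3565, "az": 0.038},
    {"hand": 50, "x": -0.143, "y": 0.0555, "z": -0.068, "ax": -0.003, "ay": -0.3565, "az": 0.038},
  ],
)

```text
t: 9.32
tool_pos: [0.4152, -0.3147, 0.2817]
orientation: [-3.13, 0.217, 0.011]
force: [-0.2, -0.1, 1.0]
opening: 0.0464
gripper_force: 0.0
```

```bash
python3 - <<'E'
from h import *
tip()
p,d=read_camera("wrist"); cv2.imwrite("pics/w8.png",p)
delta([.415,-.316,.021],-8,0)
E
```

```text
t 9.325 tip [ 0.414  -0.3139  0.0957] op 0.0464 F [-0.2 -0.1  1. ] q [-0.75  0.02  1.84 -0.    1.29  0.96]
{'x': 0.0005, 'y': 0.0015, 'z': 0.0747, 'ax': -0.0034, 'ay': 0.0072, 'az': 0.0013} deg 0.5 tcp [ 0.415 -0.316  0.207]
```

View pics/w8.png

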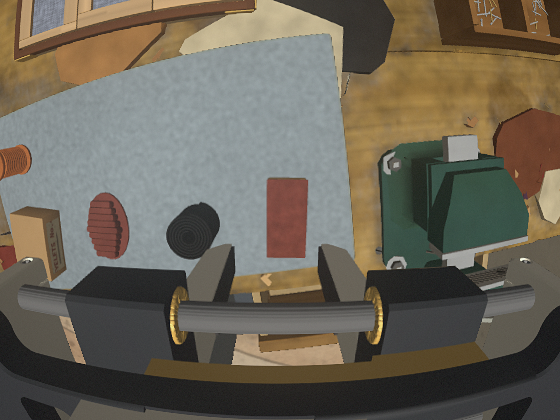

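```bash
python3 - <<'E'
from h import *
print("blk",wz(287,218,.025),"ends",wz(287,178,.025),wz(287,257.5,.025))
for z in (.06,.1): print("vise",z,wz(428,165,z),wz(428,240,z),"roll",wz(203,218,.048))
_,d=read_camera("wrist"); print(d[165,440],d[220,440],d[165,410],d[218,287],d[163,393])
print(camera_params("wrist")['position'])
E
```

```text
blk [ 0.4143 -0.3231] ends [ 0.4448 -0.3271] [ 0.3818 -0.319 ]
vise 0.06 [ 0.4485 -0.4221] [ 0.3946 -0.4216] roll [ 0.4291 -0.2654]
vise 0.1 [ 0.4561 -0.4029] [ 0.4129 -0.4025] roll [ 0.4291 -0.2654]
0.19100535 0.18201569 0.23449874 0.24574338 0.23925683
[ 0.48647573 -0.32552862  0.26112475]
```

Emit:
carry_out(
  targets=[
    {"hand": 52, "x": 0, "y": -0.0048, "z": 0.06, "ax": -0.05, "ay": 0.007, "az": 0},
    {"hand": 52, "x": 0, "y": -0.0048, "z": 0.06, "ax": -0.05, "ay": 0.007, "az": 0},
    {"hand": 52, "x": 0, "y": -0.0048, "z": 0.06, "ax": -0.05, "ay": 0.007, "az": 0},
  ],
)

```text
t: 9.8
tool_pos: [0.4153, -0.3102, 0.2232]
orientation: [3.088, -0.214, -0.005]
force: [0.1, -0.5, 0.4]
opening: 0.0485
gripper_force: 0.0
```

```bash
python3 - <<'E'
from h import *
tip()
p,d=read_camera("wrist"); cv2.imwrite("pics/w9.png",p)
E
```

```text
t 9.8 tip [ 0.4141 -0.3187  0.0374] op 0.0485 F [ 0.1 -0.5  0.4] q [-0.73  0.07  1.9  -0.04  1.15  1.  ]
```

View pics/w9.png

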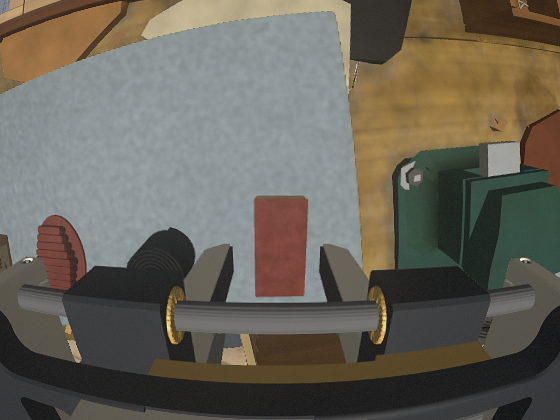

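Emit:
carry_out(
  targets=[
    {"hand": 52, "x": 0, "y": -0.0008, "z": 0.0165, "ax": 0, "ay": 0, "az": 0},
    {"hand": 52, "x": 0, "y": -0.0008, "z": 0.0165, "ax": 0, "ay": 0, "az": 0},
    {"hand": 52, "x": 0, "y": -0.0008, "z": 0.0165, "ax": 0, "ay": 0, "az": 0},
    {"hand": 15, "x": 0, "y": -0.0008, "z": 0.0165, "ax": 0, "ay": 0, "az": 0},
    {"hand": 15, "x": 0, "y": -0.0008, "z": 0.0165, "ax": 0, "ay": 0, "az": 0},
    {"hand": 15, "x": 0, "y": -0.0008, "z": 0.0165, "ax": 0, "ay": 0, "az": 0},
  ],
  newtons=12,
)

```text
t: 10.6
tool_pos: [0.4149, -0.3103, 0.2059]
orientation: [3.087, -0.215, -0.004]
force: [-0.1, -1.1, 2.4]
opening: 0.0297
gripper_force: 12.0
```

```bash
python3 - <<'E'
from h import *
tip()
a=delta([.505,-.29,.05],-6,0)
delta([.505,-.29,.0222],-6,0)
E
```

```text
t 10.6 tip [ 0.4137 -0.319   0.0202] op 0.0297 F [-0.1 -1.1  2.4] q [-0.73  0.09  1.91 -0.04  1.11  1.  ]
{'x': 0.0865, 'y': -0.0311, 'z': -0.0315, 'ax': 0.0475, 'ay': 0.0004, 'az': -0.0346} deg 3.4 tcp [ 0.505 -0.29   0.236]
{'x': 0.0864, 'y': -0.0325, 'z': -0.0038, 'ax': 0.0475, 'ay': 0.0004, 'az': -0.0346} deg 3.4 tcp [ 0.505 -0.29   0.208]
```

Emit:
carry_out(
  targets=[
    {"hand": 15, "x": 0, "y": 0, "z": -0.025, "ax": 0, "ay": 0, "az": 0},
    {"hand": 15, "x": 0.088, "y": -0.03, "z": -0.025, "ax": 0, "ay": 0, "az": 0},
    {"hand": 15, "x": 0.088, "y": -0.03, "z": -0.025, "ax": 0, "ay": 0, "az": 0},
    {"hand": 15, "x": 0.088, "y": -0.03, "z": -0.025, "ax": 0, "ay": 0, "az": 0},
    {"hand": 15, "x": 0.088, "y": -0.031, "z": 0, "ax": 0, "ay": 0, "az": 0},
    {"hand": 15, "x": 0.088, "y": -0.031, "z": 0, "ax": 0, "ay": 0, "az": 0},
  ],
)

```text
t: 11.35
tool_pos: [0.5051, -0.2917, 0.2028]
orientation: [3.088, -0.216, -0.008]
force: [-0.2, -0.2, 0.4]
opening: 0.0299
gripper_force: 11.9
```

```bash
python3 - <<'E'
from h import *
tip()
E
```

```text
t 11.35 tip [ 0.5035 -0.3001  0.017 ] op 0.0299 F [-0.2 -0.2  0.4] q [-0.6   0.27  1.72 -0.05  1.14  1.13]
```

Emit:
carry_out(
  targets=[
    {"hand": 50, "x": 0, "y": 0, "z": 0, "ax": 0, "ay": 0, "az": 0},
    {"hand": 50, "x": 0, "y": 0, "z": 0, "ax": 0, "ay": 0, "az": 0},
    {"hand": 50, "x": 0, "y": 0, "z": -0.06, "ax": 0, "ay": 0, "az": 0},
    {"hand": 50, "x": 0, "y": 0, "z": -0.06, "ax": 0, "ay": 0, "az": 0},
    {"hand": 50, "x": -0.063, "y": -0.009, "z": -0.05, "ax": 0.048, "ay": 0.35, "az": 0},
    {"hand": 50, "x": -0.063, "y": -0.009, "z": -0.05, "ax": 0.048, "ay": 0.35, "az": 0},
    {"hand": 50, "x": -0.063, "y": -0.009, "z": -0.05, "ax": 0.048, "ay": 0.35, "az": 0},
  ],
)

```text
t: 12.22
tool_pos: [0.4435, -0.2712, 0.2523]
orientation: [3.066, -0.205, 0.539]
force: [0.0, 0.0, 0.4]
opening: 0.0465
gripper_force: 0.0
```

```bash
python3 - <<'E'
from h import *
tip()
p,d=read_camera("wrist"); cv2.imwrite("pics/w10.png",p)
c=camera_params("wrist")
m=((p[...,2]>1.6*p[...,1])&(p[...,2]>60)&(p[...,0]<p[...,2]*.6)).astype(np.uint8); m[:130]=0; m[310:]=0; m[:,:230]=0; m[:,330:]=0
k=max(cv2.findContours(m,0,1)[0],key=cv2.contourArea)[:,0]
w=np.array([wz(u,v,.025,c) for u,v in k],np.float32)*1000
print(cv2.minAreaRect(w), k.min(0),k.max(0))
E
```

```text
t 12.225 tip [ 0.5063 -0.2794  0.0774] op 0.0465 F [0.  0.  0.4] q [-0.72 -0.1   2.03  0.24  0.93  0.87]
((505.533935546875, -302.0868225097656), (29.269514083862305, 61.539451599121094), 82.10414123535156) [285 209] [325 293]
```

View pics/w10.png

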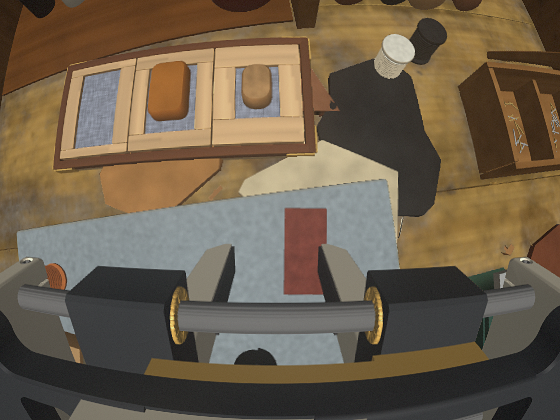

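```bash
python3 - <<'E'
from h import *
delta([.504,-.3015,.06],-7.9,16)
delta([.504,-.3015,.020],-7.9,16)
E
```

```text
{'x': 0.0057, 'y': 0.0212, 'z': 0.018, 'ax': -0.0015, 'ay': -0.0677, 'az': 0.0051} deg 3.9 tcp [ 0.453 -0.294  0.239]
{'x': -0.0079, 'y': 0.0212, 'z': 0.0556, 'ax': -0.0015, 'ay': -0.0677, 'az': 0.0051} deg 3.9 tcp [ 0.453 -0.294  0.199]
```

Emit:
carry_out(
  targets=[
    {"hand": 52, "x": 0.006, "y": 0.0212, "z": 0.018, "ax": -0.0015, "ay": -0.068, "az": 0.005},
    {"hand": 52, "x": 0.006, "y": 0.0212, "z": 0.018, "ax": -0.0015, "ay": -0.068, "az": 0.005},
    {"hand": 52, "x": -0.008, "y": 0.0212, "z": 0.0555, "ax": -0.0015, "ay": -0.068, "az": 0.005},
    {"hand": 52, "x": -0.008, "y": 0.0212, "z": 0.0555, "ax": -0.0015, "ay": -0.068, "az": 0.005},
    {"hand": 52, "x": -0.008, "y": 0.0212, "z": 0.0555, "ax": -0.0015, "ay": -0.068, "az": 0.005},
  ],
)

```text
t: 12.9
tool_pos: [0.4547, -0.2942, 0.2001]
orientation: [3.084, -0.209, 0.438]
force: [0.6, -1.3, 0.9]
opening: 0.0481
gripper_force: 0.0
```

```bash
python3 - <<'E'
from h import *
tip()
delta([.504,-.3015,.020],-7.9,16)
E
```

```text
t 12.9 tip [ 0.506  -0.3012  0.0215] op 0.0481 F [ 0.6 -1.3  0.9] q [-0.72  0.06  1.97  0.2   0.88  0.87]
{'x': -0.0017, 'y': 0.0005, 'z': 0.0009, 'ax': -0.0005, 'ay': -0.0028, 'az': 0.0023} deg 0.2 tcp [ 0.453 -0.294  0.199]
```

Emit:
carry_out(
  targets=[
    {"hand": 52, "x": -0.001, "y": 0, "z": 0.0014, "ax": 0, "ay": 0, "az": 0},
    {"hand": 15, "x": -0.001, "y": 0, "z": 0.0014, "ax": 0, "ay": 0, "az": 0},
    {"hand": 15, "x": -0.001, "y": 0, "z": 0.0014, "ax": 0, "ay": 0, "az": 0},
    {"hand": 15, "x": -0.001, "y": 0, "z": 0.0014, "ax": 0, "ay": 0, "az": 0},
  ],
  newtons=18,
)

```text
t: 13.4
tool_pos: [0.4535, -0.2942, 0.1976]
orientation: [3.084, -0.21, 0.438]
force: [-1.2, 0.4, 3.3]
opening: 0.0298
gripper_force: 18.0
```

```bash
python3 - <<'E'
from h import *
tip()
delta([.505,-.3015,.090],-7.9,16)
delta([.651,-.136,.090],-5.8,16)
E
```

```text
t 13.4 tip [ 0.5049 -0.3013  0.0189] op 0.0298 F [-1.2  0.4  3.3] q [-0.73  0.07  1.97  0.2   0.88  0.87]
{'x': 0.0205, 'y': 0.0001, 'z': -0.0682, 'ax': -0.0005, 'ay': -0.003, 'az': 0.0016} deg 0.2 tcp [ 0.454 -0.294  0.269]
{'x': 0.1379, 'y': -0.1818, 'z': -0.0342, 'ax': 0.0097, 'ay': -0.003, 'az': -0.0337} deg 2.0 tcp [ 0.6   -0.131  0.269]
```

Emit:
carry_out(
  targets=[
    {"hand": 15, "x": 0.0205, "y": 0, "z": -0.068, "ax": 0, "ay": 0, "az": 0},
    {"hand": 15, "x": 0.0205, "y": 0, "z": -0.068, "ax": 0, "ay": 0, "az": 0},
    {"hand": 15, "x": 0.138, "y": -0.182, "z": -0.034, "ax": 0.0097, "ay": -0.003, "az": -0.034},
    {"hand": 15, "x": 0.138, "y": -0.182, "z": -0.034, "ax": 0.0097, "ay": -0.003, "az": -0.034},
    {"hand": 15, "x": 0.138, "y": -0.182, "z": -0.034, "ax": 0.0097, "ay": -0.003, "az": -0.034},
    {"hand": 15, "x": 0.138, "y": -0.182, "z": -0.034, "ax": 0.0097, "ay": -0.003, "az": -0.034},
    {"hand": 15, "x": 0.138, "y": -0.182, "z": -0.034, "ax": 0.0097, "ay": -0.003, "az": -0.034},
  ],
)

```text
t: 14.28
tool_pos: [0.6009, -0.1284, 0.2672]
orientation: [3.095, -0.151, 0.432]
force: [-0.1, -0.3, -0.6]
opening: 0.0297
gripper_force: 18.0
```

```bash
python3 - <<'E'
from h import *
tip()
p,d=read_camera("wrist"); cv2.imwrite("pics/w11.png",p)
delta([.651,-.136,.06],-5.8,16)
delta([.651,-.136,.020],-5.8,16)
E
```

```text
t 14.275 tip [ 0.6516 -0.1332  0.0884] op 0.0297 F [-0.1 -0.3 -0.6] q [-0.31  0.15  1.74  0.07  0.98  1.32]
{'x': -0.0077, 'y': 0.0012, 'z': 0.0273, 'ax': -0.0009, 'ay': 0.0022, 'az': 0.0025} deg 0.2 tcp [ 0.6   -0.131  0.239]
{'x': -0.0187, 'y': 0.0013, 'z': 0.0658, 'ax': -0.0009, 'ay': 0.0022, 'az': 0.0025} deg 0.2 tcp [ 0.6   -0.131  0.199]
```

View pics/w11.png

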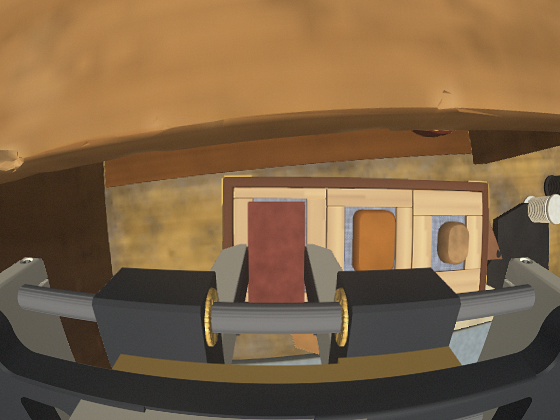

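```bash
python3 - <<'E'
from h import *
print(wz(251,199,.013),wz(306,199,.013),"blk end",wz(276,201.5,.094))
E
```

```text
[ 0.6884 -0.1193] [ 0.6842 -0.1624] blk end [ 0.6814 -0.1384]
```

Emit:
carry_out(
  targets=[
    {"hand": 15, "x": -0.0077, "y": 0.002, "z": 0.027, "ax": -0.001, "ay": 0.002, "az": 0.002},
    {"hand": 15, "x": -0.0187, "y": 0.002, "z": 0.064, "ax": -0.001, "ay": 0.002, "az": 0.002},
    {"hand": 15, "x": -0.0187, "y": 0.002, "z": 0.064, "ax": -0.001, "ay": 0.002, "az": 0.002},
    {"hand": 15, "x": -0.0187, "y": 0.002, "z": 0.064, "ax": -0.001, "ay": 0.002, "az": 0.002},
  ],
)

```text
t: 14.82
tool_pos: [0.5988, -0.1334, 0.2014]
orientation: [3.092, -0.161, 0.435]
force: [-0.1, 0.6, -1.6]
opening: 0.0298
gripper_force: 18.0
```

```bash
python3 - <<'E'
from h import *
tip()
delta([.651,-.136,.0195],-5.8,16)
E
```

```text
t 14.825 tip [ 0.6498 -0.1387  0.0226] op 0.0298 F [-0.1  0.6 -1.6] q [-0.32  0.23  1.78  0.08  0.86  1.31]
{'x': 0.0, 'y': -0.0027, 'z': 0.0032, 'ax': 0.001, 'ay': -0.0002, 'az': -0.0029} deg 0.2 tcp [ 0.6   -0.131  0.198]
```

Emit:
carry_out(
  targets=[
    {"hand": 15, "x": 0.0, "y": -0.002, "z": 0.003, "ax": 0, "ay": 0, "az": -0.002},
    {"hand": 15, "x": 0.0, "y": -0.002, "z": 0.003, "ax": 0, "ay": 0, "az": -0.002},
    {"hand": 50, "x": 0.0, "y": -0.002, "z": 0.003, "ax": 0, "ay": 0, "az": -0.002},
    {"hand": 50, "x": 0.0, "y": -0.002, "z": 0.003, "ax": 0, "ay": 0, "az": -0.002},
    {"hand": 50, "x": 0.0, "y": -0.002, "z": 0.003, "ax": 0, "ay": 0, "az": -0.002},
    {"hand": 50, "x": 0.02, "y": 0, "z": -0.06, "ax": 0, "ay": 0, "az": 0},
    {"hand": 50, "x": -0.04, "y": 0, "z": -0.11, "ax": 0, "ay": 0, "az": 0},
    {"hand": 50, "x": -0.04, "y": 0, "z": -0.11, "ax": 0, "ay": 0, "az": 0},
  ],
)

```text
t: 15.82
tool_pos: [0.5298, -0.1252, 0.2984]
orientation: [3.091, -0.159, 0.441]
force: [0.2, -0.4, -0.6]
opening: 0.0463
gripper_force: 0.0
```

```bash
python3 - <<'E'
from h import *
tip()
p,d=read_camera("wrist")
q,_=read_camera("top")
a=cv2.resize(p[150:320,60:500],(800,309)); b=cv2.resize(q[135:300,240:420],None,fx=1.75,fy=1.75)
o=np.zeros((600,800,3),np.uint8); o[:309]=a; o[309:309+b.shape[0],:b.shape[1]]=b; cv2.imwrite("pics/fin.png",o)
E
```

```text
t 15.825 tip [ 0.5816 -0.1308  0.1198] op 0.0463 F [ 0.2 -0.4 -0.6] q [-0.35 -0.08  1.91  0.08  1.03  1.29]
```

View pics/fin.png

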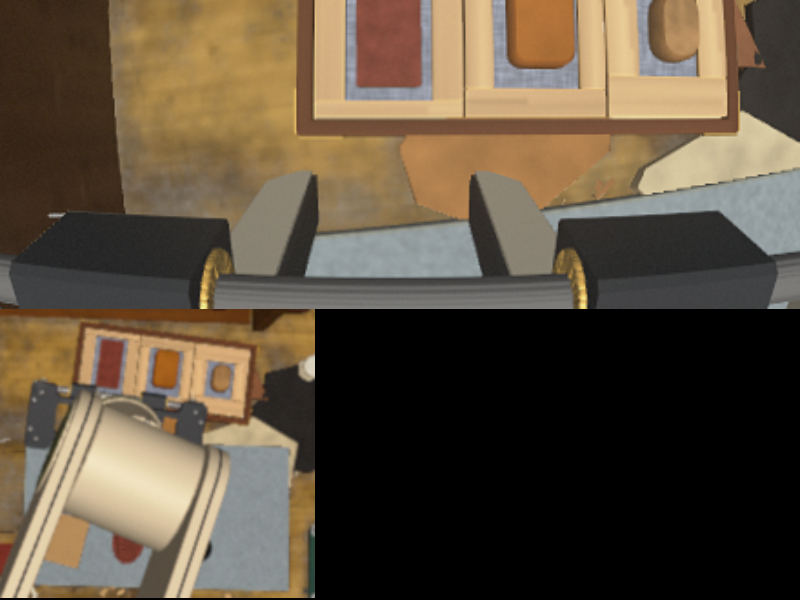

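All three blocks sit in their recesses: sanding block at left, wax in the middle, cork at right. Before handing in, I'll check the offsets numerically from the top view.

```bash
python3 - <<'E'
from h import *
q,_=read_camera("top"); c=camera_params("top")
h=cv2.resize(q,None,fx=4,fy=4,interpolation=cv2.INTER_CUBIC).astype(int)
for n,(u0,v0,u1,v1),z,f in [("sand",(291,147,317,188),.024,lambda I:(I[...,2]>I[...,1]*1.6)&(I[...,2]<150)),("wax",(322,152,348,188),.031,lambda I:I[...,2]>I[...,0]*2.2),("cork",(354,160,380,190),.032,lambda I:I[...,2]>I[...,0]*1.25)]:
    m=f(h[v0*4:v1*4,u0*4:u1*4]).astype(np.uint8)
    k=max(cv2.findContours(m,0,1)[0],key=cv2.contourArea)[:,0]
    w=np.array([at_z("top",(a+.5)/4-.5+u0,(b+.5)/4-.5+v0,z,c)[:2] for a,b in k],np.float32)*1000
    print(n,cv2.minAreaRect(w))
E
```

```text
sand ((652.7794799804688, -134.9554443359375), (28.379924774169922, 61.3990592956543), 83.83261108398438)
wax ((648.013427734375, -207.2447509765625), (29.971656799316406, 49.84719467163086), 83.87886047363281)
cork ((636.6443481445312, -280.2794494628906), (68.9981689453125, 58.673583984375), 0.8046440482139587)
```

```bash
python3 -c "
from plant import robot; print(robot.close_job())"
```

```text
the job is handed in; nothing more can be done
None
```

I packed the sanding, wax and cork blocks into their own recesses and handed the job in at about 16 s of the 80 s. The sanding block measured within 1 mm and the wax within about 3 mm of centre; the cork's position was checked only by eye, I did not re-measure the four other objects, and no verdict was returned.

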